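# Nest the hardware cups in the tilted holder

### The job

Clear the two loose steel hardware cups off the bench: nest the medium cup in the large cup that is clamped in the tilted wooden holder, and the small cup in the medium one, each mouth outward and pushed in until its collar rests flat on the rim of the next bigger cup. Leave the screw box, the bit case and the tape measure where they are.

Things in the scene. Friction and masses are not known exactly. Their poses are not given: they have to be found in the camera images.
- large_cup: largest of 3 plain steel cups, fixed in a plywood holder left of the rip fence, leaning toward the robot 32 deg from vertical. 80 mm long, mouth 72 mm outside, 66 inside; bottom 60 outside, wall 3; no collar, a dark band round it. Origin: centre of its underside; z: its axis, out through the mouth (mouth at z = 80 mm); y level; x up the slope away from the robot. Holder's place and yaw vary
- medium_cup: loose plain steel cup, upright on the bench right of the fence, 74 mm tall, 0.1 kg. Above the collar 60 mm across (54 inside), 24 mm high: grip here. Collar 78 mm across, 4 thick, underside at z = 46 mm; below it tapers 59 to 48 mm. Origin: centre of underside; z out of the mouth. Nested: collar on the large cup's rim, origin at z = 34 mm in the large cup's frame. May swap places with small cup
- small_cup: loose plain steel cup, upright on the bench right of the fence, 68 mm tall, 0.07 kg. Above the collar 48 mm across, 22 mm high: grip here. Collar 66 mm across, 4 thick, underside at z = 42 mm; below it tapers 47 to 34 mm. Origin: centre of underside; z out of the mouth. Nested: collar on the medium cup's rim, origin at z = 32 mm in the medium cup's frame
- screw_box: blue cardboard screw box, 50 x 70 x 42 mm, a bystander on the bench; origin: centre of the underside
- bit_case: black drill bit case, 48 x 95 x 31 mm, a bystander on the bench; origin: centre of the underside
- tape_measure: red and black tape measure, 35 x 73 x 55 mm, a bystander on the bench; origin: centre of the underside

How it is judged:
By the outcome, as a careful person would: the job done as asked, in the order asked, and still so for the second after the job is handed in, with the robot touching nothing.
It also fails if it takes over 54 s, if anything falls off the work surface, if the arm or the gripper's body presses on something with over 40 N, if the wrist force passes 120 N, or if a joint passes its speed limit or range.

### The arm

A 6-joint arm with a two-finger parallel gripper is mounted at the origin on a cart in front of the work surface, level with it; the furniture and walls round the work are solid. World frame = base frame: x ahead of the robot, y to its left, z up, the work surface at z = 0. Lengths are in m, angles in rad, forces in N, time in s.
With the tool pointing down it reaches from about 0.3 to 0.75 m from the base axis. Payload 8.5 kg.
Tool frame: the origin (TCP) lies midway between the tips of the shut fingers; the grasp point (between the pads) lies 19 mm behind it; x points along the fingers, z is the direction in which the jaws open and shut, and the axes are right-handed (so a half turn about x gives the same grasp; the last joint's range is limited). The gripper opens to 88 mm and grips with 3 to 60 N. Pads are 18 mm wide; open, the fingers measure 123 mm over their backs; the gripper's body (75 mm by 187 mm) begins 45 mm behind the grasp point.
Start: joints at [-1.343, 0.381, 1.297, -0, 1.464, -0.215], TCP at [0.236, -0.497, 0.239] pointing down, gripper open.
Joint ranges: [-3.11, 3.11], [-0.89, 2.33], [0.22, 2.48], [-1.42, 4.56], [0.17, 2.85], [-2.88, 2.88]. Speed limits (rad/s): [2.39, 2.39, 3.14, 3.14, 3.14, 3.14].

### API

Orientations are given as a unit quaternion [x, y, z, w].
In Python, from station import sensors, eyes, workorder, spotter gives the robot as it stands.
- The arm moves only by the shell command python3 -m inch 'ROWS' [FORCE]. ROWS is JSON, a list that holds one entry, the list of rows, each a list of 7 numbers: the shift along the tool's x, y, z in m, then the turn, a rotation vector about the tool's x, y, z in rad, then the gripper command: -1 is fully open, 1 is shut, values between are in proportion. A call has 1 to 20 rows; each row is the pose to reach, as a shift and turn from the pose measured when the call began, along the tool's axes at that moment; what a row does not reach only later rows make up. A row lasts 1/8 s, in which the tool goes at most 62.5 mm and 10.7 degrees, less where a joint would pass 70% of its speed; a pose out of reach is approached as far as the arm can. A call with a gripper value outside its range is refused whole. The fingers move at their own pace and stop on an object; FORCE is the grip in N (left out, the last holds). Time passes only in rows, so rows that repeat a pose let the fingers close. It gives the time, the measured TCP pose, the force and the opening at its end, in the units of the state.
- sensors.get_obs(): the state, without advancing time (a new reading comes with each control period).
- eyes.snapshot(name): name is "side" or "top"; returns a dict with "img" (400x640x3 uint8, blue, green, red), "fx", "fy", "cx", "cy" (pixels), "R" (3x3) and "t" (3): a world point X has camera coordinates R X + t. Camera axes: x right, y down, z forward; pixel columns grow to the right and rows downward; lengths in m; the calibration is good to about 2 mm. A picture is of the moment at which its call begins. There is no depth.
- workorder.sign_off(): hands the job in, once; it reports no verdict.
Trained networks look in the newest picture that a camera, given by its name, has taken for a name from the list of things; names that differ only in an ending like _2 or _b are one class to them, and where a whole thing is asked for, a point or a joint stands for the part that bears it (a point fixed in the world has none). Each returns a list of dicts, best first, with "score" (0 to 1); they miss things now and then, are a little off and sometimes report something else, mostly with a low value. They report only what shows in the picture. A call takes as long as a camera call.
- spotter.spot_in(camera, target): "xyz" ([x, y, z] in m, in world coordinates, good to about 4 mm: the middle of the surface that is visible of it).
The state is a dict: "clock": time; "qpos": joint angles; "qvel": joint speeds; "tau": joint torques, N m; "position": TCP position; "tool_rot": TCP orientation; "ft_force": force on the tool from outside, world axes, zero at the start; "torque": the same for the moment, N m; "grip_width": finger opening in m.
Only numpy, scipy, OpenCV 4.12 (cv2) and the standard library are available. Lean on these libraries where they do the work, as an engineer would, in place of code of your own. Each camera call takes 0.05 s, during which the arm holds its last target. There are 200 camera calls.

## Working session

There is one attempt and no reset: what is moved stays moved. The work goes in short steps, Python scripts to look and compute and a shell command to move; the robot and the scene stay as the last step left them, time stands still between calls to the robot, and variables do not carry over. Pictures are saved under pics/ and viewed, about 8 in all and at most 12, crops included, and the job is handed in when it is done.

```bash
ls; mkdir -p pics; python3 - <<'E'
from station import sensors, eyes, workorder, spotter
import cv2, numpy as np
o=sensors.get_obs(); print({k:np.round(v,3).tolist() for k,v in o.items()})
for c in ("side","top"):
    s=eyes.snapshot(c); cv2.imwrite(f"pics/{c}0.png",s["img"])
    print(c,s["fx"],s["fy"],s["cx"],s["cy"],np.round(s["R"],4).tolist(),np.round(s["t"],4).tolist())
    for n in ("large_cup","medium_cup","small_cup","screw_box","bit_case","tape_measure"):
        print(n,[(np.round(d["xyz"],3).tolist(),round(d["score"],2)) for d in spotter.spot_in(c,n)][:3])
E
```

```text
pics
{'clock': 0.0, 'qpos': [-1.343, 0.381, 1.298, -0.0, 1.464, -0.215], 'qvel': [-0.002, -0.002, 0.0, 0.001, -0.0, 0.001], 'tau': [0.001, -43.793, -22.456, 0.071, 0.035, -0.0], 'position': [0.236, -0.497, 0.238], 'tool_rot': [0.378, 0.598, -0.378, 0.597], 'ft_force': [-0.783, -0.389, 1.013], 'torque': [-0.006, -0.005, 0.025], 'grip_width': 0.088}
side 431.3471534822463 431.3471534822463 315.0497330953399 199.2242871544194 [[-0.9953, -0.095, 0.019], [-0.0589, 0.4378, -0.8971], [0.0769, -0.894, -0.4414]] [0.5445, 0.1327, 0.8955]
large_cup [([0.555, 0.193, 0.098], 0.8)]
medium_cup [([0.474, -0.162, 0.06], 0.55)]
small_cup [([0.464, -0.346, 0.046], 0.94)]
screw_box []
bit_case [([0.556, -0.367, 0.028], 0.87), ([0.568, -0.217, 0.041], 0.34), ([0.554, 0.198, 0.1], 0.19)]
tape_measure [([0.568, -0.22, 0.038], 0.56)]
top 373.2294351967729 373.2294351967729 319.3134240792642 199.8280008876522 [[0.0185, -0.9998, -0.0071], [-0.9874, -0.0171, -0.1573], [0.1572, 0.0099, -0.9875]] [-0.0912, 0.5423, 0.8153]
large_cup [([0.556, 0.181, 0.085], 0.57), ([0.473, -0.366, 0.048], 0.28)]
medium_cup []
small_cup [([0.473, -0.363, 0.047], 0.79)]
screw_box [([0.55, -0.123, 0.042], 0.96)]
bit_case [([0.565, -0.388, 0.024], 0.72)]
tape_measure [([0.566, -0.25, 0.052], 0.91)]
```

View pics/side0.png

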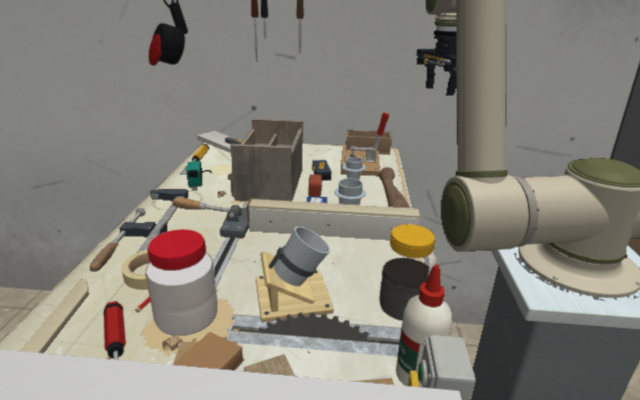

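View pics/top0.png

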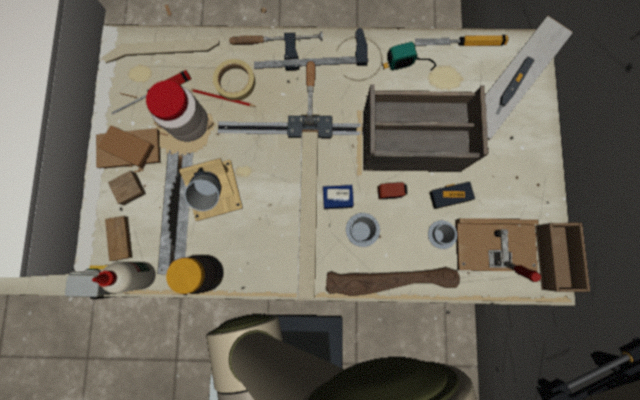

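Side: large cup at (300,257), medium (349,190), small (354,168). Top: large mouth (203,188), medium (363,230), small (441,234). The screw box, tape measure and bit case lie beyond the cups, along image row 190. Next, a zoomed composite.

```bash
python3 - <<'E'
import cv2, numpy as np
t=cv2.imread("pics/top0.png"); s=cv2.imread("pics/side0.png")
def c(im,x,y,w,h,k): return cv2.resize(im[y:y+h,x:x+w],None,fx=k,fy=k,interpolation=cv2.INTER_CUBIC)
a=np.hstack([c(t,175,155,80,70,5),c(s,260,220,80,70,5)])
b=np.hstack([c(t,340,205,66,50,6)[:250,:400],c(s,325,145,66,50,6)[:250,:400]])
b=np.hstack([c(t,338,208,50,40,5),c(t,420,215,50,40,5),c(s,325,150,60,60,5)[:200],])
b=np.hstack([c(t,338,208,50,44,5),c(t,420,214,50,44,5),c(s,325,155,60,44,5)])
cv2.imwrite("pics/z.png",np.vstack([a,b]))
E
```

```text
(no output)
```

View pics/z.png

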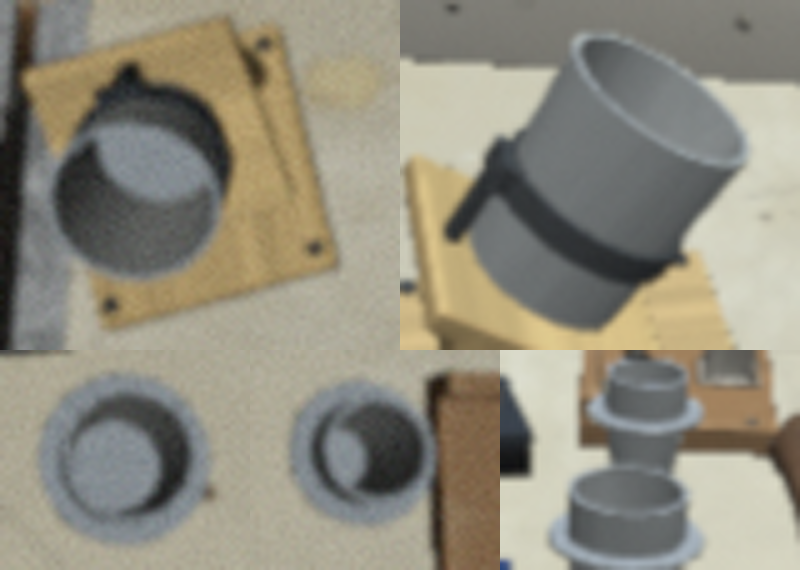

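Zoomed composite: medium collar centre at top (362.5,229.3), small at (442,234). Large mouth centre at top ≈(201.8,194.4) and side ≈(311.6,239.6). Next I'll fit the large cup's pose to rim points from both views.

```bash
cat > lib.py <<'E'
import numpy as np, cv2
from scipy.optimize import least_squares
from scipy.spatial.transform import Rotation as Ro
K={"side":(431.347,315.05,199.224),"top":(373.229,319.313,199.828)}
RT={"side":(np.array([[-0.9953,-0.095,0.019],[-0.0589,0.4378,-0.8971],[0.0769,-0.894,-0.4414]]),np.array([0.5445,0.1327,0.8955])),
"top":(np.array([[0.0185,-0.9998,-0.0071],[-0.9874,-0.0171,-0.1573],[0.1572,0.0099,-0.9875]]),np.array([-0.0912,0.5423,0.8153]))}
def proj(c,X):
    R,t=RT[c]; f,cx,cy=K[c]; p=np.asarray(X)@R.T+t
    return np.c_[cx+f*p[:,0]/p[:,2],cy+f*p[:,1]/p[:,2]]
def atz(c,u,v,z):
    R,t=RT[c]; f,cx,cy=K[c]; d=R.T@[(u-cx)/f,(v-cy)/f,1]; o=-R.T@t
    return o+d*(z-o[2])/d[2]
TH=np.linspace(0,2*np.pi,181)
def ring(r,z): return np.c_[r*np.cos(TH),r*np.sin(TH),0*TH+z]
def cuprot(yaw,tilt=32): return Ro.from_euler("ZY",[yaw,-np.radians(tilt)]).as_matrix()
def dist(pts,poly):  # nearest distance to a closed polyline
    return [cv2.pointPolygonTest(poly.astype(np.float32).reshape(-1,1,2),tuple(map(float,p)),True) for p in pts]
def row(o,P,Rw):  # tool-frame shift and turn to reach world pose
    R0=Ro.from_quat(o["tool_rot"]); return np.round(np.r_[R0.inv().apply(np.array(P)-o["position"]),(R0.inv()*Ro.from_matrix(Rw)).as_rotvec()],4).tolist()
E
cat > fit.py <<'E'
from lib import *
T=np.array([[52,195],[221,205],[130,121],[137,279],[200,155],[205,245],[72,250]])/5-.4+[175,155]
S=np.array([[172,42],[200,33],[290,62],[347,150],[270,148],[325,166]])/5-.4+[260,220]
B=np.array([[72,240],[100,285],[150,318],[200,328]])/5-.4+[260,220]
def res(q,full=False):
    R=cuprot(q[3]); w=lambda r,z: ring(r,z)@R.T+q[:3]
    return np.r_[dist(T,proj("top",w(.036,.08))),dist(S,proj("side",w(.036,.08))),dist(B,proj("side",w(.03,0)))]
for y0 in(-.3,.3):
    s=least_squares(res,[.58,.19,.05,y0],x_scale=[.01,.01,.01,.1],diff_step=1e-3)
    print(s.cost,np.round(s.x,4),np.degrees(s.x[3]),np.round(res(s.x),2))
    print("mouth",np.round(s.x[:3]+cuprot(s.x[3])[:,2]*.08,4))
print("med",atz("top",362.5,229.3,.05),"small",atz("top",442,234,.046))
# side cross-check of the medium collar
m=atz("top",362.5,229.3,.05)
for nm,c,z in(("m",m,.05),("s",atz("top",442,234,.046),.046)): print(nm,proj("side",[[*c[:2],z]]))
from station import sensors
o=sensors.get_obs(); print(np.round(Ro.from_quat(o["tool_rot"]).as_matrix(),3))
E
python3 fit.py
```

```text
3.2741527348038084 [0.5795 0.1751 0.0503 0.2302] 13.1892106521205 [ 1.17  0.37  0.21  0.05  0.58  0.93  0.23 -0.43  1.14 -0.85  0.88  0.16
  0.17  0.58  0.21  0.26 -0.52]
mouth [0.5382 0.1654 0.1182]
3.2743576929389473 [0.5795 0.1752 0.0504 0.232 ] 13.293416654068498 [ 1.17  0.38  0.21  0.05  0.59  0.92  0.23 -0.43  1.13 -0.87  0.88  0.13
  0.15  0.58  0.22  0.27 -0.5 ]
mouth [0.5382 0.1654 0.1182]
med [ 0.47727061 -0.17988467  0.05      ] small [ 0.4702209 -0.3591127  0.046    ]
m [[350.29711904 191.56339997]]
s [[354.06815537 166.504778  ]]
[[ 0.     0.904  0.428]
 [-0.     0.428 -0.904]
 [-1.    -0.     0.   ]]
```

```bash
python3 - <<'E'
from lib import *
t=cv2.imread("pics/top0.png"); s=cv2.imread("pics/side0.png")
g=lambda p:np.array(p)/5-.4+[175,155]
a,b,c=[atz("top",*g(p),.012) for p in((105,328),(337,265),(275,30))]
print(np.degrees(np.arctan2(*(a-b)[[0,1]]))*-1, np.degrees(np.arctan2(*(c-b)[[1,0]])))
# refine: gradient magnitude along rims, from fit
from scipy.ndimage import map_coordinates
from scipy.optimize import minimize
def G(im):
    x=cv2.GaussianBlur(im,(0,0),1.0).astype(float); return np.sqrt(sum(cv2.Sobel(x,6,i,1-i)**2 for i in(0,1)).sum(2))
GT,GS=G(t),G(s)
def samp(g,p): return np.sqrt(map_coordinates(g,[p[:,1],p[:,0]],order=1)).mean()
def cost(q):
    R=cuprot(q[3]); w=lambda r,z,i=slice(None): (ring(r,z)@R.T+q[:3])[i]
    L=w(.03,0); P=proj("side",L); low=P[P[:,1]>P[:,1].mean()]
    return -(samp(GT,proj("top",w(.036,.08)))+samp(GS,proj("side",w(.036,.08)))+.6*samp(GS,low))
best=None
for y in (.18,.23,.28,.33):
    r=minimize(cost,[.5795,.1751,.0503,y],method="Nelder-Mead",options=dict(initial_simplex=np.array([.5795,.1751,.0503,y])+np.vstack([np.zeros(4),np.diag([.004,.004,.004,.05])])))
    print(np.round(r.x,4),round(r.fun,3),"mouth",np.round(r.x[:3]+cuprot(r.x[3])[:,2]*.08,4)); 
    if best is None or r.fun<best.fun:best=r
q=best.x;R=cuprot(q[3]); out=[]
for im,n,(x,y) in((t,"top",(175,155)),(s,"side",(260,220))):
    z=cv2.resize(im[y:y+70,x:x+80],None,fx=5,fy=5,interpolation=cv2.INTER_CUBIC)
    for r,h in((.036,.08),(.033,.08),(.03,0)):
        p=(proj(n,ring(r,h)@R.T+q[:3])-[x,y]+.4)*5; cv2.polylines(z,[p.astype(int)],True,(0,0,255),1)
    out.append(z)
cv2.imwrite("pics/ov.png",np.hstack(out))
E
```

```text
16.443579696959482 17.458988537933987
[0.5794 0.1743 0.0472 0.2341] -35.2 mouth [0.5382 0.1644 0.115 ]
[0.5794 0.1743 0.0472 0.2341] -35.2 mouth [0.5382 0.1644 0.115 ]
[0.5794 0.1743 0.0472 0.2341] -35.2 mouth [0.5382 0.1644 0.115 ]
[0.5794 0.1743 0.0472 0.2341] -35.2 mouth [0.5382 0.1644 0.115 ]
```

View pics/ov.png

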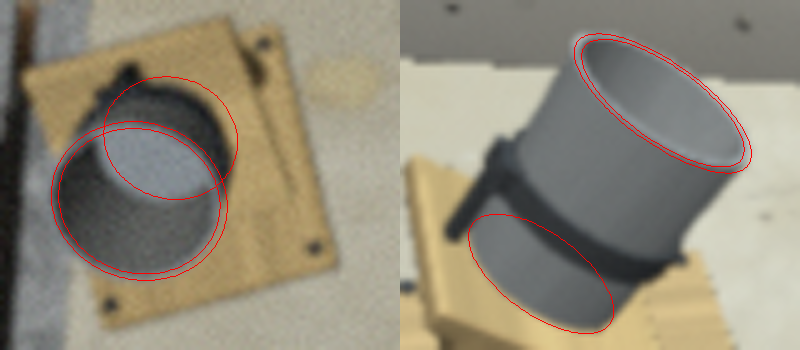

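The overlay puts the rims within about 1 px. Top suggests the mouth is ~1 mm to the +y side and side suggests ~1 mm to +x. I take the mouth at (0.539,0.165,0.116), yaw 15° (plate edges 16–17°, rim 13°). Moving to the medium cup.

```bash
cat > go.py <<'E'
# usage: go.py x y z yaw tilt  -> row to that TCP pose, for tool x pointing down, tilted by 'tilt' deg
import sys; from lib import *; from station import sensors
a=list(map(float,sys.argv[1:])); o=sensors.get_obs()
def toolR(yaw,tilt): C=cuprot(np.radians(yaw),tilt); return np.c_[-C[:,2],C[:,1],C[:,0]]
for i in range(0,len(a),5): print(row(o,a[i:i+3],toolR(a[i+3],a[i+4])))
print("clk",round(o["clock"],2),np.round(o["position"],4),np.round(o["qpos"],2),"F",np.round(o["ft_force"],1),"w",round(o["grip_width"],4))
E
python3 go.py .477 -.18 .13 0 0 .477 -.18 .053 0 0
```

```text
[0.1087, 0.3539, -0.183, -1.128, 0.0, 0.0001]
[0.1857, 0.3539, -0.183, -1.128, 0.0, 0.0001]
clk 0.7 [ 0.2356 -0.497   0.2388] [-1.34  0.38  1.3  -0.    1.46 -0.22] F [-0.6  0.   0. ] w 0.088
```

```bash
python3 -m inch '[[[0.109,0.354,-0.183,-1.128,0,0,-1],[0.109,0.354,-0.183,-1.128,0,0,-1],[0.109,0.354,-0.183,-1.128,0,0,-1],[0.109,0.354,-0.183,-1.128,0,0,-1],[0.109,0.354,-0.183,-1.128,0,0,-1],[0.109,0.354,-0.183,-1.128,0,0,-1],[0.109,0.354,-0.183,-1.128,0,0,-1],[0.109,0.354,-0.183,-1.128,0,0,-1],[0.109,0.354,-0.183,-1.128,0,0,-1],[0.109,0.354,-0.183,-1.128,0,0,-1]]]' 30
python3 go.py .477 -.18 .053 0 0; python3 - <<'E'
from station import eyes; import cv2,numpy as np
s=eyes.snapshot("top")["img"];d=eyes.snapshot("side")["img"]
a=cv2.resize(s[150:290,320:480],None,fx=2.5,fy=2.5);b=cv2.resize(d[110:250,290:450],None,fx=2.5,fy=2.5)
cv2.imwrite("pics/a1.png",np.hstack([a,b]))
E
```

```text
clock: 1.95
position: [0.4767, -0.181, 0.1302]
tool_rot: [0.0, 0.707, -0.001, 0.707]
ft_force: [-0.2, 0.3, 0.5]
grip_width: 0.0877
[0.0772, 0.0011, 0.0002, -0.0017, 0.0006, 0.0005]
clk 1.95 [ 0.4767 -0.181   0.1302] [-0.6   0.42  1.58 -0.    1.14 -0.59] F [-0.2  0.3  0.5] w 0.0877
```

View pics/a1.png

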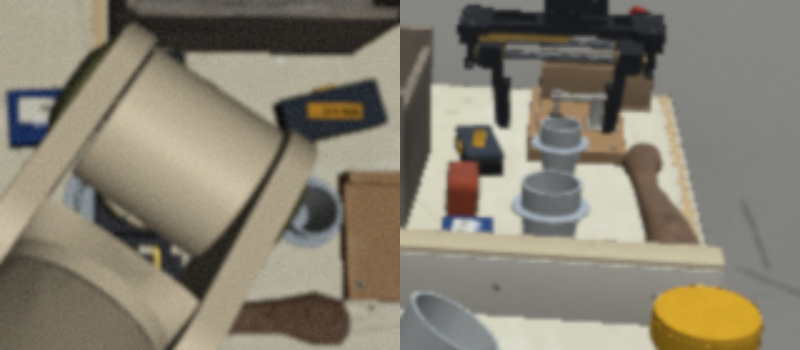

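The side view shows the open fingers straddling the medium cup: tips at x≈503 and 612, cup centre 553. The wrist hides the top view. Descend, grip and lift.

```bash
python3 -m inch '[[[0.04,0.001,0,0,0,0,-1],[0.077,0.001,0,0,0,0,-1],[0.077,0.001,0,0,0,0,-1],[0.077,0.001,0,0,0,0,1],[0.077,0.001,0,0,0,0,1],[0.077,0.001,0,0,0,0,1],[0.077,0.001,0,0,0,0,1],[0.077,0.001,0,0,0,0,1],[0.077,0.001,0,0,0,0,1]]]' 30
python3 go.py .477 -.18 .18 0 0
```

```text
clock: 3.18
position: [0.4771, -0.1801, 0.054]
tool_rot: [-0.0, 0.706, -0.001, 0.708]
ft_force: [-1.3, -0.3, 7.3]
grip_width: 0.0599
[-0.126, -0.0001, 0.0001, -0.0014, 0.0018, 0.0015]
clk 3.17 [ 0.4771 -0.1801  0.054 ] [-0.59  0.53  1.67 -0.    0.94 -0.59] F [-1.3 -0.3  7.3] w 0.0599
```

```bash
python3 -m inch '[[[-0.06,0,0,0,0,0,1],[-0.126,0,0,0,0,0,1],[-0.136,0,0,0,0,0,1],[-0.136,0,0,0,0,0,1]]]'
python3 go.py .48 .149 .20 15 32
```

```text
clock: 3.68
position: [0.4768, -0.1798, 0.19]
tool_rot: [-0.0, 0.706, -0.001, 0.708]
ft_force: [-0.5, -0.0, -1.7]
grip_width: 0.0592
[-0.0106, 0.3288, 0.0028, -0.2556, -0.5533, 0.0755]
clk 3.67 [ 0.4768 -0.1798  0.19  ] [-0.59  0.35  1.49 -0.    1.29 -0.59] F [-0.5 -0.  -1.7] w 0.0592
```

```bash
python3 -m inch '[[[-0.011,0.06,0.003,0,0,0,1],[-0.011,0.12,0.003,-0.05,-0.11,0.015,1],[-0.011,0.18,0.003,-0.1,-0.22,0.03,1],[-0.011,0.24,0.003,-0.15,-0.33,0.045,1],[-0.011,0.3,0.003,-0.2,-0.44,0.06,1],[-0.011,0.329,0.003,-0.256,-0.553,0.076,1],[-0.011,0.329,0.003,-0.256,-0.553,0.076,1],[-0.011,0.329,0.003,-0.256,-0.553,0.076,1]]]'
python3 go.py .496 .1535 .187 15 32; cat > shot.py <<'E'
import sys; from station import eyes; import cv2,numpy as np
n=sys.argv[1]; t=eyes.snapshot("top")["img"]; d=eyes.snapshot("side")["img"]
cv2.imwrite(f"pics/{n}_top.png",t); cv2.imwrite(f"pics/{n}_side.png",d)
k=lambda im,x,y:cv2.resize(im[y:y+125,x:x+100],None,fx=4,fy=4,interpolation=cv2.INTER_CUBIC)
cv2.imwrite(f"pics/{n}.png",np.hstack([k(t,155,120),k(d,255,190)]))
E
python3 shot.py b1
```

```text
clock: 4.68
position: [0.4803, 0.1485, 0.1995]
tool_rot: [-0.063, 0.482, 0.114, 0.866]
ft_force: [-0.0, 0.1, -1.2]
grip_width: 0.0596
[0.0193, 0.0008, 0.0073, -0.0011, -0.0032, -0.0002]
clk 4.67 [0.4803 0.1485 0.1995] [-0.01  0.16  1.88  0.26  0.59 -0.45] F [-0.   0.1 -1.2] w 0.0596
```

View pics/b1.png

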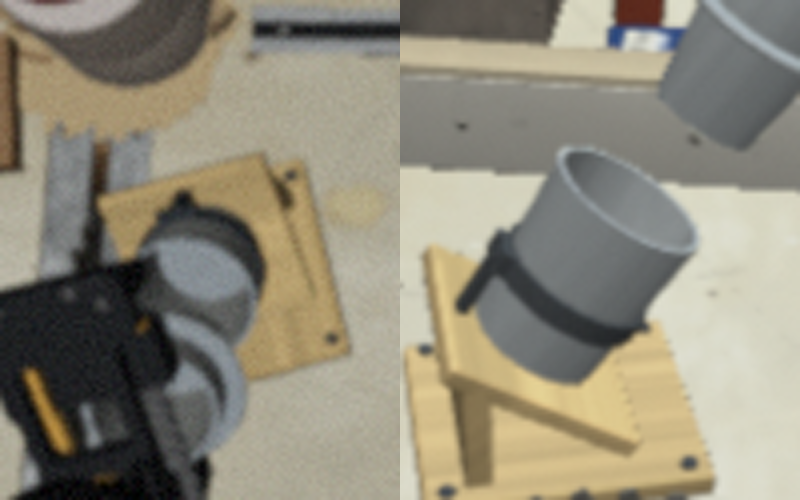

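Top: held medium cup's collar centred about (205,385), in line with the large mouth, which is partly hidden. Side: its bottom end at (710,110) faces the mouth at (627,200). Overlay the predicted outlines.

```bash
python3 - <<'E'
from lib import *; from station import sensors
o=sensors.get_obs(); T=Ro.from_quat(o["tool_rot"]).as_matrix(); tcp=np.array(o["position"])
Rc=np.c_[T[:,2],T[:,1],-T[:,0]]; oc=tcp-Rc[:,2]*.054
RL=cuprot(np.radians(15)); oL=np.array([.539,.165,.116])-RL[:,2]*.08
out=[]
for n,(x,y) in(("top",(155,120)),("side",(255,190))):
    z=cv2.resize(cv2.imread(f"pics/b1_{n}.png")[y:y+125,x:x+100],None,fx=4,fy=4,interpolation=cv2.INTER_CUBIC)
    for R,q,L in((Rc,oc,((.039,.05),(.024,0))),(RL,oL,((.036,.08),(.03,0)))):
        for r,h in L:
            p=(proj(n,ring(r,h)@R.T+q)-[x,y]+.375)*4; cv2.polylines(z,[p.astype(int)],True,(0,0,255),1)
    out.append(z)
cv2.imwrite("pics/ov2.png",np.hstack(out))
E
```

```text
(no output)
```

View pics/ov2.png

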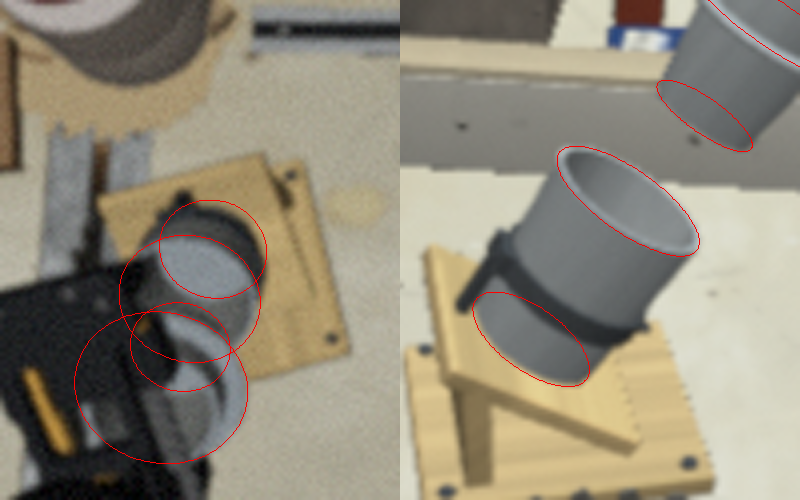

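The outlines agree within about 0.5 px in both views. Inserting along the axis.

```bash
python3 - <<'E'
from lib import *; from station import sensors
o=sensors.get_obs(); C=cuprot(np.radians(15)); m=np.array([.539,.165,.116]); R=np.c_[-C[:,2],C[:,1],C[:,0]]
for d in(.084,.06,.03,.016,.008): print(d,row(o,m+C[:,2]*d,R))
E
```

```text
0.084 [0.0194, 0.0012, 0.0068, -0.0015, -0.0015, 0.0004]
0.06 [0.0434, 0.0012, 0.0068, -0.0015, -0.0015, 0.0004]
0.03 [0.0734, 0.0012, 0.0069, -0.0015, -0.0015, 0.0004]
0.016 [0.0874, 0.0012, 0.0069, -0.0015, -0.0015, 0.0004]
0.008 [0.0954, 0.0012, 0.0069, -0.0015, -0.0015, 0.0004]
```

```bash
python3 -m inch '[[[0.019,0.001,0.007,0,0,0,1],[0.019,0.001,0.007,0,0,0,1],[0.035,0.001,0.007,0,0,0,1],[0.05,0.001,0.007,0,0,0,1],[0.065,0.001,0.007,0,0,0,1],[0.078,0.001,0.007,0,0,0,1],[0.087,0.001,0.007,0,0,0,1],[0.087,0.001,0.007,0,0,0,1]]]'
python3 go.py .539 .165 .116 15 32
```

```text
clock: 5.78
position: [0.5308, 0.1626, 0.1293]
tool_rot: [-0.063, 0.482, 0.114, 0.867]
ft_force: [-0.2, 0.0, 0.5]
grip_width: 0.0595
[0.0158, 0.0002, 0.0003, -0.0015, -0.0026, 0.0001]
clk 5.78 [0.5308 0.1626 0.1293] [ 0.03  0.35  1.86  0.32  0.41 -0.49] F [-0.2  0.   0.5] w 0.0595
```

```bash
python3 -m inch '[[[0.003,0,0,0,0,0,1],[0.006,0,0,0,0,0,1],[0.006,0,0,0,0,0,1]]]'; python3 -m inch '[[[0.0015,0,0,0,0,0,1],[0.0025,0,0,0,0,0,1],[0.0025,0,0,0,0,0,1]]]'; python3 go.py .539 .165 .116 15 32
```

```text
clock: 6.15
position: [0.5337, 0.1633, 0.1247]
tool_rot: [-0.063, 0.481, 0.114, 0.867]
ft_force: [-3.3, -2.7, 3.8]
grip_width: 0.0599
clock: 6.52
position: [0.5339, 0.1634, 0.1244]
tool_rot: [-0.063, 0.481, 0.114, 0.867]
ft_force: [-21.4, -9.0, 24.3]
grip_width: 0.0597
[0.01, 0.0002, 0.0001, -0.0006, -0.0001, 0.0009]
clk 6.53 [0.5339 0.1634 0.1244] [ 0.03  0.37  1.86  0.32  0.39 -0.5 ] F [-21.4  -9.   24.3] w 0.0597
```

Firm axial contact (~33 N) within 2 mm of nominal depth, so it is probably seated. Release, back off, and look.

```bash
python3 -m inch '[[[-0.0005,0,0,0,0,0,1],[-0.0005,0,0,0,0,0,-1],[-0.0005,0,0,0,0,0,-1],[-0.0005,0,0,0,0,0,-1],[-0.0005,0,0,0,0,0,-1],[-0.03,0,0,0,0,0,-1],[-0.08,0,0,0,0,0,-1],[-0.14,0,0,0,0,0,-1],[-0.16,0,0,0,0,0,-1],[-0.16,0,0,0,0,0,-1]]]'
python3 shot.py c1
python3 - <<'E'
from lib import *
C=cuprot(np.radians(15)); m=np.array([.539,.165,.116]); oL=m-C[:,2]*.08; om=m-C[:,2]*.046; out=[]
for n,(x,y) in(("top",(155,120)),("side",(255,190))):
    z=cv2.resize(cv2.imread(f"pics/c1_{n}.png")[y:y+125,x:x+100],None,fx=4,fy=4,interpolation=cv2.INTER_CUBIC)
    for q,L in((om,((.039,.05),(.03,.074),(.039,.046))),):
        for r,h in L:
            p=(proj(n,ring(r,h)@C.T+q)-[x,y]+.375)*4; cv2.polylines(z,[p.astype(int)[::2][i:i+2] for i in range(0,90,3)],False,(0,0,255),1)
    out.append(z)
cv2.imwrite("pics/ov3.png",np.hstack(out))
E
```

```text
clock: 7.78
position: [0.452, 0.1415, 0.2614]
tool_rot: [-0.063, 0.479, 0.113, 0.868]
ft_force: [0.5, 0.4, -0.6]
grip_width: 0.0878
```

View pics/ov3.png

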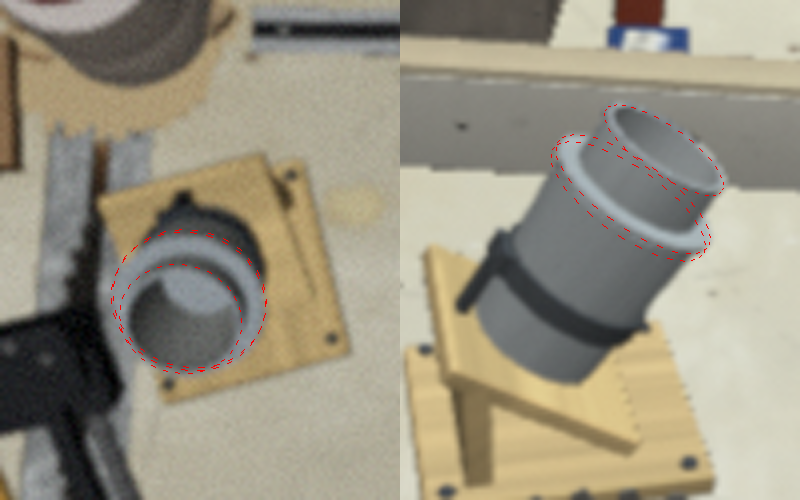

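Medium cup: collar lies flat on the large rim, and the outline matches the prediction in both views (collar at top (190,305), side (632,195)). Next, the small cup.

```bash
python3 go.py .46 -.05 .24 0 0 .47 -.359 .14 0 0
```

```text
[-0.0057, -0.1872, -0.0456, 0.2539, 0.5543, -0.0726]
[0.0422, -0.4883, -0.1579, 0.2539, 0.5543, -0.0726]
clk 7.88 [0.4521 0.1416 0.2593] [-0.03  0.02  1.83  0.22  0.77 -0.41] F [-0.8 -0.5  0.1] w 0.0881
```

```bash
python3 -m inch '[[[-0.006,-0.06,-0.015,0.08,0.18,-0.024,-1],[-0.006,-0.12,-0.03,0.16,0.36,-0.048,-1],[-0.006,-0.187,-0.046,0.254,0.554,-0.073,-1],[-0.006,-0.187,-0.046,0.254,0.554,-0.073,-1],[0.042,-0.488,-0.158,0.254,0.554,-0.073,-1],[0.042,-0.488,-0.158,0.254,0.554,-0.073,-1],[0.042,-0.488,-0.158,0.254,0.554,-0.073,-1],[0.042,-0.488,-0.158,0.254,0.554,-0.073,-1],[0.042,-0.488,-0.158,0.254,0.554,-0.073,-1],[0.042,-0.488,-0.158,0.254,0.554,-0.073,-1],[0.042,-0.488,-0.158,0.254,0.554,-0.073,-1],[0.042,-0.488,-0.158,0.254,0.554,-0.073,-1]]]'
python3 go.py .47 -.359 .049 0 0
```

```text
clock: 9.38
position: [0.4702, -0.3573, 0.1402]
tool_rot: [-0.0, 0.707, 0.0, 0.707]
ft_force: [0.6, -0.2, 0.1]
grip_width: 0.0878
[0.0912, -0.0017, -0.0002, 0.0013, 0.0002, -0.0001]
clk 9.38 [ 0.4702 -0.3573  0.1402] [-0.85  0.54  1.34  0.    1.27 -0.85] F [ 0.6 -0.2  0.1] w 0.0878
```

```bash
python3 -m inch '[[[0.05,-0.001,0,0,0,0,-1],[0.09,-0.002,0,0,0,0,-1],[0.09,-0.002,0,0,0,0,-1],[0.09,-0.002,0,0,0,0,1],[0.09,-0.002,0,0,0,0,1],[0.09,-0.002,0,0,0,0,1],[0.09,-0.002,0,0,0,0,1],[0.09,-0.002,0,0,0,0,1],[0.09,-0.002,0,0,0,0,1],[0.09,-0.002,0,0,0,0,1]]]' 30
python3 go.py .47 -.359 .2 0 0
```

```text
clock: 10.62
position: [0.4702, -0.3595, 0.0506]
tool_rot: [-0.001, 0.707, 0.0, 0.707]
ft_force: [-1.7, -0.1, 5.5]
grip_width: 0.0467
[-0.1494, 0.0004, -0.0002, 0.0013, 0.0005, 0.0004]
clk 10.62 [ 0.4702 -0.3595  0.0506] [-0.85  0.64  1.43  0.    1.07 -0.85] F [-1.7 -0.1  5.5] w 0.0467
```

```bash
python3 -m inch '[[[-0.06,0,0,0,0,0,1],[-0.12,0,0,0,0,0,1],[-0.17,0,0,0,0,0,1],[-0.17,0,0,0,0,0,1]]]'
python3 - <<'E'
from lib import *; from station import sensors
o=sensors.get_obs(); C=cuprot(np.radians(15)); m=np.array([.539,.165,.116]); R=np.c_[-C[:,2],C[:,1],C[:,0]]
print(m+C[:,2]*.13,row(o,m+C[:,2]*.13,R),o["grip_width"])
E
```

```text
clock: 11.12
position: [0.471, -0.3602, 0.2242]
tool_rot: [-0.003, 0.705, -0.002, 0.709]
ft_force: [0.9, -0.2, -1.7]
grip_width: 0.0467
[0.47245785 0.14717008 0.22624625] [-0.005, 0.5073, 0.0022, -0.2517, -0.5506, 0.079] 0.04667479533101486
```

```bash
python3 -m inch '[[[-0.005,0.06,0.002,0,0,0,1],[-0.005,0.12,0.002,0,0,0,1],[-0.005,0.18,0.002,0,0,0,1],[-0.005,0.24,0.002,0,0,0,1],[-0.005,0.3,0.002,-0.06,-0.13,0.02,1],[-0.005,0.36,0.002,-0.12,-0.26,0.04,1],[-0.005,0.42,0.002,-0.18,-0.39,0.06,1],[-0.005,0.48,0.002,-0.24,-0.5,0.075,1],[-0.005,0.507,0.002,-0.252,-0.551,0.079,1],[-0.005,0.507,0.002,-0.252,-0.551,0.079,1],[-0.005,0.507,0.002,-0.252,-0.551,0.079,1]]]'
python3 shot.py d1
python3 - <<'E'
from lib import *; from station import sensors
o=sensors.get_obs(); C=cuprot(np.radians(15)); m=np.array([.539,.165,.116]); R=np.c_[-C[:,2],C[:,1],C[:,0]]
for d in(.13,.1,.06,.05): print(d,row(o,m+C[:,2]*d,R))
T=Ro.from_quat(o["tool_rot"]).as_matrix(); tcp=np.array(o["position"])
Rc=np.c_[T[:,2],T[:,1],-T[:,0]]; oc=tcp-Rc[:,2]*.0506; om=m-C[:,2]*.046; out=[]
for n,(x,y) in(("top",(155,120)),("side",(235,160))):
    z=cv2.resize(cv2.imread(f"pics/d1_{n}.png")[y:y+125,x:x+100],None,fx=4,fy=4,interpolation=cv2.INTER_CUBIC)
    for Q,q,L in((C,om,((.039,.05),(.03,.074))),(Rc,oc,((.033,.046),(.017,0)))):
        for r,h in L:
            p=(proj(n,ring(r,h)@Q.T+q)-[x,y]+.375)*4; cv2.polylines(z,[p.astype(int)[::2][i:i+2] for i in range(0,90,3)],False,(0,0,255),1)
    out.append(z)
cv2.imwrite("pics/ov4.png",np.hstack(out))
E
```

```text
clock: 12.5
position: [0.4724, 0.1462, 0.2256]
tool_rot: [-0.063, 0.481, 0.114, 0.867]
ft_force: [0.0, 0.3, -0.4]
grip_width: 0.0472
0.13 [-0.0002, 0.0013, 0.0002, -0.0011, -0.0006, 0.0009]
0.1 [0.0298, 0.0014, 0.0003, -0.0011, -0.0006, 0.0009]
0.06 [0.0698, 0.0014, 0.0003, -0.0011, -0.0006, 0.0009]
0.05 [0.0798, 0.0014, 0.0003, -0.0011, -0.0006, 0.0009]
```

View pics/ov4.png

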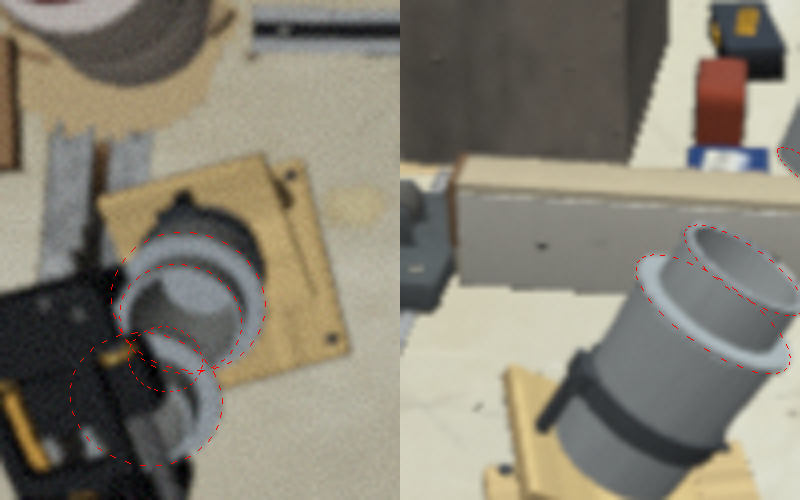

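The held small cup also matches its predicted outline (top collar (147,398)). The medium cup is still seated. Insert.

```bash
python3 -m inch '[[[0.02,0.0013,0,0,0,0,1],[0.036,0.0013,0,0,0,0,1],[0.048,0.0013,0,0,0,0,1],[0.06,0.0013,0,0,0,0,1],[0.072,0.0013,0,0,0,0,1],[0.083,0.0013,0,0,0,0,1],[0.084,0.0013,0,0,0,0,1],[0.084,0.0013,0,0,0,0,1]]]'
python3 go.py .539 .165 .116 15 32
```

```text
clock: 13.6
position: [0.5153, 0.1586, 0.1548]
tool_rot: [-0.063, 0.481, 0.114, 0.867]
ft_force: [-0.9, 0.2, -1.0]
grip_width: 0.0472
[0.0459, 0.0001, 0.0002, -0.001, -0.0004, 0.0008]
clk 13.6 [0.5153 0.1586 0.1548] [ 0.02  0.29  1.86  0.29  0.46 -0.47] F [-0.9  0.2 -1. ] w 0.0472
```

```bash
python3 -m inch '[[[0.003,0,0,0,0,0,1],[0.006,0,0,0,0,0,1],[0.006,0,0,0,0,0,1]]]'; python3 -m inch '[[[0.002,0,0,0,0,0,1],[0.003,0,0,0,0,0,1],[0.003,0,0,0,0,0,1]]]'; python3 go.py .539 .165 .116 15 32
```

```text
clock: 13.98
position: [0.5184, 0.1594, 0.1496]
tool_rot: [-0.063, 0.481, 0.114, 0.867]
ft_force: [-1.2, -0.6, -0.0]
grip_width: 0.047
clock: 14.35
position: [0.5191, 0.1595, 0.1486]
tool_rot: [-0.064, 0.48, 0.114, 0.867]
ft_force: [-20.2, -10.0, 22.0]
grip_width: 0.0469
[0.0385, 0.0002, 0.0002, 0.0, 0.0008, 0.0014]
clk 14.35 [0.5191 0.1595 0.1486] [ 0.02  0.3   1.86  0.3   0.45 -0.47] F [-20.2 -10.   22. ] w 0.0469
```

Contact at d=38.5 mm, exactly the depth expected after the 2 mm early contact on the first cup. Release and check.

```bash
python3 -m inch '[[[-0.0005,0,0,0,0,0,1],[-0.0005,0,0,0,0,0,-1],[-0.0005,0,0,0,0,0,-1],[-0.0005,0,0,0,0,0,-1],[-0.0005,0,0,0,0,0,-1],[-0.0005,0,0,0,0,0,-1],[-0.03,0,0,0,0,0,-1],[-0.08,0,0,0,0,0,-1],[-0.14,0,0,0,0,0,-1],[-0.16,0,0,0,0,0,-1],[-0.16,0,0,0,0,0,-1]]]'
python3 shot.py e1
python3 - <<'E'
from lib import *
C=cuprot(np.radians(15)); m=np.array([.539,.165,.116])+C[:,2]*.0015; om=m-C[:,2]*.046; os_=m-C[:,2]*.014; out=[]
for n,(x,y) in(("top",(155,120)),("side",(265,170))):
    z=cv2.resize(cv2.imread(f"pics/e1_{n}.png")[y:y+125,x:x+100],None,fx=4,fy=4,interpolation=cv2.INTER_CUBIC)
    for q,L in((om,((.039,.05),)),(os_,((.033,.046),(.024,.068)))):
        for r,h in L:
            p=(proj(n,ring(r,h)@C.T+q)-[x,y]+.375)*4; cv2.polylines(z,[p.astype(int)[::2][i:i+2] for i in range(0,90,6)],False,(0,0,255),1)
    out.append(z)
cv2.imwrite("pics/ov5.png",np.hstack(out))
from station import spotter
for n in("screw_box","bit_case","tape_measure"): print(n,[(np.round(d["xyz"],3).tolist(),round(d["score"],2)) for d in spotter.spot_in("top",n)][:1])
E
```

```text
clock: 15.72
position: [0.437, 0.1377, 0.2854]
tool_rot: [-0.064, 0.479, 0.113, 0.868]
ft_force: [0.6, -0.6, -0.6]
grip_width: 0.0884
screw_box [([0.55, -0.124, 0.042], 0.64)]
bit_case []
tape_measure [([0.564, -0.245, 0.053], 0.79)]
```

View pics/ov5.png

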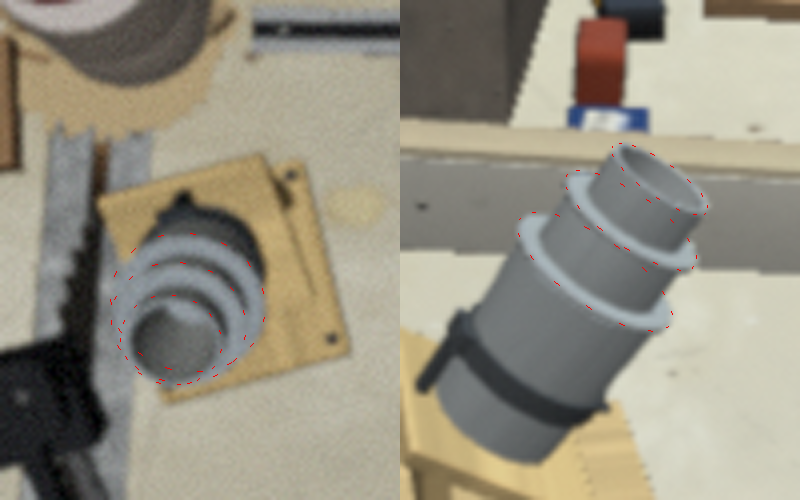

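Both collars lie flat on the next rim, and the outlines coincide with the nested prediction in both views. A numeric check on the bystanders (before/after pixel difference), then hand in.

```bash
python3 - <<'E'
import cv2,numpy as np; from station import workorder
a=cv2.imread("pics/side0.png");b=cv2.imread("pics/e1_side.png")
A=cv2.imread("pics/top0.png");B=cv2.imread("pics/e1_top.png")
f=lambda p,q:cv2.phaseCorrelate(*[cv2.cvtColor(i,6).astype(np.float64) for i in(p,q)])
for n,(x,y) in dict(screw=(338,196),tape=(391,190),bit=(452,194)).items():
    s=np.s_[y-20:y+20,x-26:x+26]; print(n,f(A[s].copy(),B[s].copy()))
print("cups after vs c1 side shift",cv2.absdiff(cv2.imread("pics/c1_side.png")[262:290,270:310],b[262:290,270:310]).mean())
print(workorder.sign_off())
E
```

```text
screw ((-0.06300282112506395, -0.04538836587359185), 0.9740046066067743)
tape ((-0.10730478756281414, -0.09481772543221467), 1.026452303186255)
bit ((-0.10094657697088394, 0.23042729312012966), 1.0187450911179168)
cups after vs c1 side shift 1.2014880952380953
the job is handed in; nothing more can be done
None
```

I nested the medium cup in the clamped large cup, then the small cup in the medium one, both mouth outward. I released them, backed the gripper clear and handed the job in at about 16 s of the 54 s allowed.

- **Seating:** I pressed each cup in along the axis until it stopped, at about 30 N. Both stopped about 2 mm short of my estimated depth. I put that down to a small error in the estimated rim height. In the final top and side pictures, with the prediction shifted 1.5 mm to match, both collars look flat on their rims.
- **Bystanders:** the before/after pictures show the screw box, tape measure and bit case shifted by 0.25 px or less, so they did not move.
- **Checks that failed or disagreed:**
  - The detector did not find the bit case in the last top view, so only the image comparison covers it.
  - The gripper read about 47 mm on the 48 mm small cup.
  - The two ways of measuring the holder's yaw gave 13° and 16–17°. I used 15°.

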